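# Release the solvent cupboard's safety catch and open the door

## Robot

A 7-joint arm with a two-finger parallel gripper is mounted at the origin on the work surface. World frame = base frame: x ahead of the robot, y to its left, z up, the work surface at z = 0. Lengths are in m, angles in rad, forces in N, time in s.
With the tool pointing down it reaches from about 0.425 to 0.825 m from the base axis. Payload 3.6 kg.
Tool frame: the origin (TCP) lies at the very end of the fingers, on their centre line; the grasp point (between the pads) lies 19 mm behind it; z points along the fingers, y is the direction in which the jaws open and shut (so a half turn about z gives the same grasp; the last joint's range is limited). The gripper opens to 93 mm and grips with 3 to 60 N. Pads are 15 mm wide; open, the fingers measure 128 mm over their backs; the gripper's body (75 mm by 188 mm) begins 65 mm behind the grasp point.
Start: joints at [-1.242, 0.615, -0.013, 1.423, 0.008, 1.103, -0.04], TCP at [0.226, 0.609, 0.219] pointing down, gripper open.
Joint ranges: [-3.12, 3.12], [-0.3, 2.06], [-1.34, 1.32], [0.26, 2.42], [-1.36, 4.5], [0.01, 1.98], [-2.84, 2.84]. Speed limits (rad/s): [2.79, 2.79, 3.14, 3.14, 3.14, 3.14, 3.14].

## Interface

Orientations are given as a unit quaternion [x, y, z, w].
In Python, from rig import sense, camera, job_done gives the robot as it stands.
- The arm moves only by the tool drive_tool, never from a script. Its argument "commands" is a list of rows, each an object with "slide": the shift along the tool's x, y, z normalised to -1 to 1, where 1 is 200 mm, a list of three; "angular": the turn, a rotation vector about the tool's x, y, z normalised to -1 to 1, where 1 is 45 degrees, a list of three. A call has 1 to 10 rows; each row shifts and turns the pose as measured when the row begins, along the tool's axes as they then stand; what a row does not reach is not made up. A row lasts 1/10 s, in which the tool goes at most 50 mm and 8.59 degrees, less where a joint would pass 70% of its speed; a pose out of reach is approached as far as the arm can. A call with a number of a shift or a turn outside -1 to 1 is refused whole. A call with a gripper value outside its range is refused whole. "claw" is the closure, from -1 (fully open) to 1 (shut), set as the call begins (left out, the last holds). The fingers move at their own pace and stop on an object; the grip force is fixed at half the most. Time passes only in rows, so rows that do not move let the fingers close. It gives the time, the measured TCP pose, the force and the opening at its end, in the units of the state.
- sense(): the state, without advancing time (a new reading comes with each control period).
- camera(name): name is "scene" or "side" or "wrist"; returns a dict with "img" (400x640x3 uint8, blue, green, red), "depth" (400x640 float32, m along the optical axis (not along the pixel's ray), 0 where there is no reading), "camera_matrix" (3x3 intrinsics, pixels), "origin" and "orientation" of the camera in the world; the wrist camera has in their place "hand_eye" (4x4, takes a point from camera to tool coordinates, whose origin is the TCP and whose axes are the flange's). Camera axes: x right, y down, z forward; pixel columns grow to the right and rows downward; lengths in m; the calibration is good to about 2 mm. A picture is of the moment at which its call begins: read the wrist's pose just before it.
- job_done(): hands the job in, once; it reports no verdict.
The state is a dict: "t": time; "joints": joint angles; "dq": joint speeds; "effort": joint torques, N m; "eef_pos": TCP position; "ee_rot": TCP orientation; "contact_force": force on the tool from outside, world axes, zero at the start; "moment": the same for the moment, N m; "finger_gap": opening from 0.0 (shut) to 1.0 (fully open).
Only numpy, scipy, OpenCV 4.12 (cv2) and the standard library are available. Lean on these libraries where they do the work, as an engineer would, in place of code of your own. Each camera call takes 0.05 s, during which the arm holds its last target. There are 200 camera calls.

## Task

The yellow door of the small solvent cupboard on the parts-washing bench stands ajar, held by the red safety catch behind it. Reach through the gap, press the catch down and draw the door past the lip while it is down, without forcing the door against the catch; then let the catch spring up and swing the door wide open, about square to the cupboard. Leave everything round about standing where it is.

Things in the scene. Friction and masses are not known exactly. Their poses are not given: they have to be found in the camera images.
- door (a joint): opening angle of the yellow door, rad: 0 shut, grows as it opens towards the robot, stop at 1.75. Vertical hinge on the cupboard's left (+y). It stays where it is left (0.12 N m of friction). It starts ajar at 0.32 to 0.37; the caught tongue stops it at about 0.38; with the catch held down it must be drawn past about 0.49 before the tongue is clear of the lip.
- catch (a joint): travel of the red safety catch, m. 0 = up (sprung), grows as it is pressed straight down, stop at 0.015. The tongue is free of the lip from about 0.009 on. Spring: 2 N at the start of the travel, under 6 N at the end; it springs back when let go.
- catch_pad (a point): where to press, on the flat top of the red catch, 30 mm behind the door. Axes: x from the door squarely inwards, y along the door to the hinge, z up. The catch is a flat red bar on the door's inside, 36 mm wide, from 2 to 90 mm behind the door, top 186 mm above the table (4 mm below the door's top), centre line 180 mm from the hinge. It shows in the gap between door and cupboard (55 to 65 mm here).
- tongue: upstanding red tongue at the catch's inner end, 20 mm wide, 8 mm thick, 11 mm high; origin under the middle of the face that looks to the door, 82 mm behind the door. With the catch up its top stands at 197 mm, behind the lip.
- lip: grey lip across the full 250 mm front of the cupboard above the door, 6 mm thick, from 188 to 206 mm above the table; origin in the middle of its lower edge, on the cupboard's front plane; x points into the cupboard.
- door_hinge (a point): point on the hinge axis at the height of the door's top edge (190 mm above the table). Axes turn with the door: x squarely inwards, y from the free edge towards the hinge, z up.
- door_corner (a point): upper free corner of the door, on its inner face, 240 mm from the hinge axis. The door is a yellow panel 240 mm wide, 12 mm thick, from 20 to 190 mm above the table, inner face on the hinge axis; a steel bar handle stands 40 mm off its outside, 215 mm from the hinge, 65 to 135 mm above the table. Axes as door_hinge.
- cabinet: small grey steel cupboard, fixed; 180 deep (x), 250 wide (y), 206 high; origin under its middle; x points into it; front plane at x = -90 mm, hinge axis at x = -90, y = 120 mm. A rack board over it, 300 to 308 mm above the table, overhangs the front by 15 mm, so reach into the gap with the tool leaning back towards the robot.
- spare_filter: bystander: orange pleated filter, 72 dia x 90 high, standing on the rack; origin under its middle
- carton: bystander: cardboard box 90 x 100 x 85 high, on the rack; origin under its middle
- new_filter: bystander: orange pleated filter with white caps, 80 dia x 110 high, on the bench right of the cupboard or before it, swapped at random with the red can; origin under its middle
- spray_can: bystander: red can, 60 dia x 190 high, on the bench right of the cupboard; origin under its middle
- oil_bottle: bystander: blue bottle, 72 dia x 200 high, on the bench left of the cupboard; origin under its middle
- spanner: bystander: steel spanner 180 long, lying on the bench at the front right; origin under its middle

How it is judged:
By the outcome, as a careful person would: the job done as asked, in the order asked, and still so for the second after the job is handed in, with the robot touching nothing.
It also fails if it takes over 42 s, if anything falls off the work surface, if the arm or the gripper's body presses on something with over 40 N, if the wrist force passes 120 N, or if a joint passes its speed limit or range.

## Working session

There is one attempt and no reset: what is moved stays moved. The work goes in short steps, Python scripts to look and compute and a tool call to move; the robot and the scene stay as the last step left them, time stands still between calls to the robot, and variables do not carry over. Pictures are saved under pics/ and viewed, about 8 in all and at most 12, crops included, and the job is handed in when it is done.

Besides the shell and the picture viewer there is one more tool, called after "Call:" in YAML: its name, and indented under it one key for each argument. drive_tool: Moves the arm, as the interface text tells. Scaled input: -1 to 1 covers 200 mm each way for a shift and 45 degrees each way for a turn. Its arguments: {"type":"object","properties":{"commands":{"type":"array"},"claw":{"type":"number"}},"required":["commands"]}

```bash
ls; mkdir -p pics
cat > h.py <<'E'
import numpy as np, cv2, pickle
from scipy.spatial.transform import Rotation as R
from rig import sense, camera
def cloud(c, s=None):
    K=np.array(c["camera_matrix"]);d=c["depth"]
    v,u=np.mgrid[:d.shape[0],:d.shape[1]]
    p=np.stack([(u-K[0,2])/K[0,0]*d,(v-K[1,2])/K[1,1]*d,d],-1)
    if "hand_eye" in c:
        H=np.array(c["hand_eye"]);p=p@H[:3,:3].T+H[:3,3]
        return p@R.from_quat(s["ee_rot"]).as_matrix().T+np.array(s["eef_pos"])
    o=np.array(c["orientation"]);M=R.from_quat(o).as_matrix() if o.size==4 else o
    return p@M.T+np.array(c["origin"])
E
python3 - <<'E'
from h import *
s=sense();print(s)
for n in("scene","side"):
    c=camera(n);cv2.imwrite(f"pics/{n}0.png",c["img"]);pickle.dump(c,open(n+"0.pkl","wb"));print(n,c["camera_matrix"],c["origin"],c["orientation"])
E
```

```text
pics
{'t': 0.0, 'joints': array([-1.24148323,  0.61591272, -0.01263047,  1.42486914,  0.00810465,
        1.1033946 , -0.04039141]), 'dq': array([ 0.0002785 , -0.00169384,  0.00069542,  0.00075478,  0.00097811,
        0.0005454 , -0.00032687]), 'effort': array([ 2.75100692e-04, -4.58931971e+01,  2.09333394e-01, -1.65752006e+01,
       -6.09699916e-02,  2.03816837e-02,  2.41953512e-04]), 'eef_pos': array([0.22614255, 0.60856007, 0.21749522]), 'ee_rot': array([ 1.76925855e-01,  9.84223367e-01, -1.24955594e-03, -2.08437378e-04]), 'contact_force': array([0.35677134, 0.64540064, 0.11729171]), 'moment': array([-0.00266551, -0.02360366,  0.00610034]), 'finger_gap': 1.0015748811998373}
scene [[492.50949683   0.         312.95682807]
 [  0.         492.50949683 200.08334479]
 [  0.           0.           1.        ]] [ 0.13101583 -0.01587201  1.55795275] [ 0.70813545 -0.68839837  0.1110006  -0.11104382]
side [[372.41586372   0.         316.96311378]
 [  0.         372.41586372 204.77669229]
 [  0.           0.           1.        ]] [0.83327485 0.14289466 1.06613506] [ 0.50214709  0.84713032 -0.15112571 -0.08590426]
```

View pics/scene0.png

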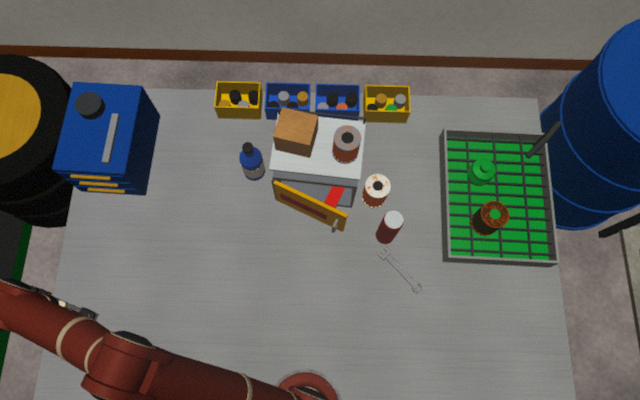

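View pics/side0.png

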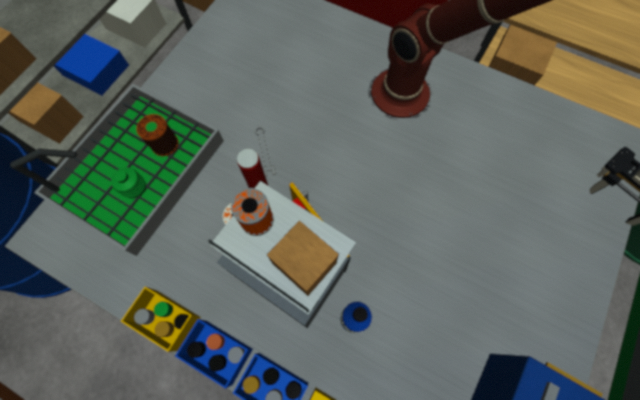

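The scene view shows the cupboard at about (320,150) px, with the yellow door running from (275,185) to (345,225) and the red catch at (334,196). The can (390,227) and new filter (377,190) are on the right, and the bottle (252,162) is on the left. The side view shows only a sliver of the door, at (303,198).

Run:
```python
from h import *
c=pickle.load(open("scene0.pkl","rb"));P=cloud(c);hsv=cv2.cvtColor(c["img"],cv2.COLOR_BGR2HSV)
cv2.imwrite("pics/crop.png",cv2.resize(c["img"][90:300,220:440],None,fx=3.6,fy=2.8,interpolation=cv2.INTER_CUBIC)) 
H,S,V=cv2.split(hsv);Z=P[...,2]
roi=np.zeros(H.shape,bool);roi[170:235,260:360]=1
y=roi&(H>18)&(H<35)&(S>120)&(abs(Z-.19)<.012)
p=P[y];print("yellow top",len(p),p.mean(0),np.percentile(p[:,2],[5,50,95]))
q=p[:,:2];m=q.mean(0);u,s,vt=np.linalg.svd(q-m);t=(q-m)@vt[0];n=(q-m)@vt[1]
print("dir",vt[0],"ext",t.min(),t.max(),"ends",m+t.min()*vt[0],m+t.max()*vt[0],"n",np.percentile(n,[2,98]))
r=roi&((H<8)|(H>172))&(S>150)&(V>100)&(abs(Z-.186)<.015);r[:, :315]=0
p=P[r];print("red",len(p),p.mean(0),p.min(0),p.max(0))
print(cv2.minAreaRect((p[:,:2]*1000).astype(np.float32)))
# rack board top
b=np.zeros(H.shape,bool);b[100:200,250:380]=1
k=b&(abs(Z-.308)<.008)&(S<60);p=P[k];print("rack",len(p),np.median(p[:,2]),cv2.minAreaRect((p[:,:2]*1000).astype(np.float32)),cv2.boxPoints(cv2.minAreaRect((p[:,:2]*1000).astype(np.float32))))
k=b&(abs(Z-.206)<.008)&(S<60);p=P[k];print("lip/top",len(p),cv2.boxPoints(cv2.minAreaRect((p[:,:2]*1000).astype(np.float32))))
for nm,(a0,a1,b0,b1,z0,z1) in dict(can=(205,245,370,410,.18,.2),nf=(165,215,355,395,.1,.12),bot=(140,185,235,270,.18,.21)).items():
    mm=np.zeros(H.shape,bool);mm[a0:a1,b0:b1]=1;p=P[mm&(Z>z0)&(Z<z1)];print(nm,len(p),(p.min(0)+p.max(0))/2,np.ptp(p,axis=0))
print("table",np.median(Z[250:350,150:250]))
```

```text
yellow top 311 [5.81578418e-01 2.24773283e-04 1.88749620e-01] [0.18421477 0.18864667 0.19354633]
dir [-0.41862099 -0.90816104] ext -0.12110359210419369 0.11744943525993533 ends [0.63227492 0.11020634] [ 0.53241162 -0.10643823] n [-0.00646136  0.00614147]
red 248 [ 0.59445012 -0.07084634  0.18566622] [ 0.56117412 -0.10043894  0.17730949] [ 0.62291258 -0.04190645  0.19770212]
((596.5830688476562, -70.71187591552734), (35.49925231933594, 68.66548156738281), 65.071044921875)
rack 2856 0.3072853315422296 ((699.585205078125, -17.348388671875), (250.36900329589844, 179.2353973388672), 84.98888397216797) [[ 599.3753  -134.2264 ]
 [ 777.9256  -149.88243]
 [ 799.7951    99.52962]
 [ 621.2448   115.18565]]
lip/top 643 [[ 563.12524  -116.460304]
 [ 635.48193  -140.41478 ]
 [ 743.1139    184.69751 ]
 [ 670.7572    208.652   ]]
can 302 [ 0.52348906 -0.24152271  0.18874642] [0.05555918 0.05512585 0.01735025]
nf 492 [ 0.65561388 -0.20684889  0.10983781] [0.08144598 0.07797269 0.01873577]
bot 103 [0.73516884 0.19348256 0.19287035] [0.03055531 0.03054831 0.02535833]
table -0.0006430522559206509
```

View pics/crop.png

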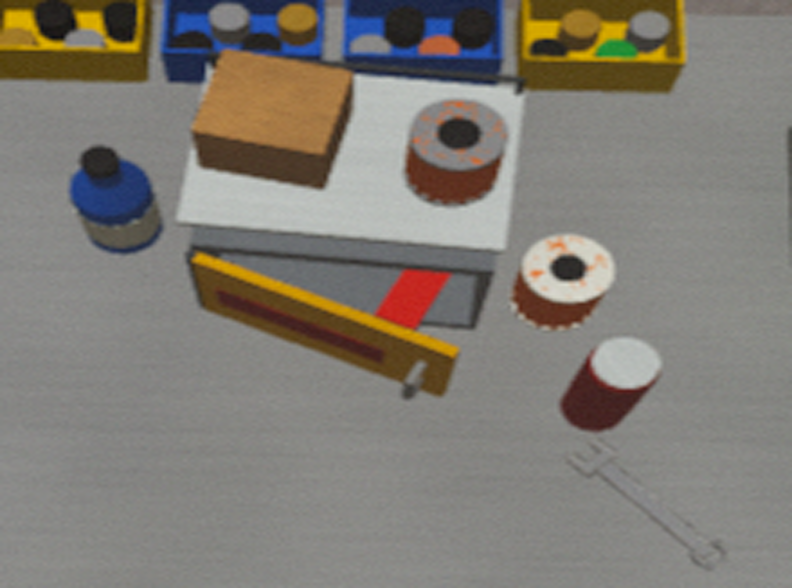

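The crop gives consistent results. The rack front edge puts the cupboard yaw at -5° and the hinge at about (0.637, 0.108). The door line puts the opening at about 0.345 rad. The predicted pad at (0.589, -0.068) agrees with the red region. First I'll shut the claw, rise, yaw and lean.

Call:
drive_tool:
  commands:
    - {"slide": [0, 0, -0.25], "angular": [0, 0, -0.12]}
    - {"slide": [0, 0, -0.2], "angular": [0, 0, -0.12]}
    - {"slide": [0, 0, 0], "angular": [0, -0.19, 0]}
    - {"slide": [0, 0, 0], "angular": [0, -0.19, 0]}
    - {"slide": [0, 0, 0], "angular": [0, -0.19, 0]}
    - {"slide": [0, 0, 0], "angular": [0, 0, 0]}
  claw: 1

```text
t: 0.7
eef_pos: [0.2295, 0.6063, 0.3065]
ee_rot: [0.079, 0.972, -0.023, 0.221]
contact_force: [-0.8, 0.1, -0.7]
finger_gap: 0.536
```

```bash
cat > go.py <<'E'
# usage: go.py x y z [yaw lean]: remaining shift / turn in tool axes, command units
import sys
from h import *
a=[float(v) for v in sys.argv[1:]];s=sense()
M=R.from_quat(s["ee_rot"]).as_matrix();p=np.array(s["eef_pos"])
yaw,th=np.radians(a[3:5] if len(a)>4 else [10,25])
ty=np.array([np.sin(yaw),np.cos(yaw),0]);f=np.array([np.cos(yaw),-np.sin(yaw),0])
tz=np.sin(th)*f-np.cos(th)*np.array([0,0,1]);T=np.c_[np.cross(ty,tz),ty,tz]
sl=M.T@(np.array(a[:3])-p)/.2
an=R.from_matrix(M.T@T).as_rotvec()/np.radians(45)
hg=np.array([.637,.108]);
print("t",round(s["t"],2),"p",p.round(4),"slide",sl.round(3),"n",np.abs(sl).max()/.25,"ang",an.round(3),"F",np.round(s["contact_force"],2),"gap",round(s["finger_gap"],2))
print("up in tool units/m*5:",(M.T@[0,0,1]).round(3),"q",np.round(s["joints"],2))
E
python3 go.py 0.545 -0.06 0.29
```

```text
t 0.7 p [0.2295 0.6063 0.3065] slide [-1.845 -3.027  1.013] n 12.108180230293776 ang [-0.007  0.014  0.017] F [-0.78  0.12 -0.71] gap 0.54
up in tool units/m*5: [-0.433 -0.011 -0.901] q [-1.51  0.56  0.1   1.37  0.42  1.26 -0.16]
```

Call:
drive_tool:
  commands:
    - {"slide": [-0.12, -0.2, 0.06], "angular": [0, 0, 0]}
    - {"slide": [-0.12, -0.2, 0.06], "angular": [0, 0, 0]}
    - {"slide": [-0.12, -0.2, 0.06], "angular": [0, 0, 0]}
    - {"slide": [-0.12, -0.2, 0.06], "angular": [0, 0, 0]}
    - {"slide": [-0.12, -0.2, 0.06], "angular": [0, 0, 0]}
    - {"slide": [-0.12, -0.2, 0.06], "angular": [0, 0, 0]}
    - {"slide": [-0.12, -0.2, 0.06], "angular": [0, 0, 0]}
    - {"slide": [-0.12, -0.2, 0.06], "angular": [0, 0, 0]}
    - {"slide": [-0.12, -0.2, 0.06], "angular": [0, 0, 0]}
    - {"slide": [-0.12, -0.2, 0.06], "angular": [0, 0, 0]}

```text
t: 1.7
eef_pos: [0.4318, 0.1586, 0.3002]
ee_rot: [0.081, 0.973, -0.023, 0.213]
contact_force: [0.4, 0.2, -0.6]
finger_gap: 0.004
```

```bash
python3 go.py 0.545 -0.06 0.29
```

```text
t 1.7 p [0.4318 0.1586 0.3002] slide [-0.647 -0.983  0.365] n 3.9305805178995366 ang [-0.008 -0.006  0.014] F [ 0.37  0.25 -0.6 ] gap 0.0
up in tool units/m*5: [-0.418 -0.01  -0.908] q [-0.91  0.08  0.32  2.11  0.44  0.69  0.52]
```

Call:
drive_tool:
  commands:
    - {"slide": [-0.12, -0.19, 0.07], "angular": [0, 0, 0]}
    - {"slide": [-0.12, -0.19, 0.07], "angular": [0, 0, 0]}
    - {"slide": [-0.12, -0.19, 0.07], "angular": [0, 0, 0]}
    - {"slide": [-0.12, -0.19, 0.07], "angular": [0, 0, 0]}
    - {"slide": [-0.1, -0.16, 0.06], "angular": [0, 0, 0]}
    - {"slide": [0, 0, 0], "angular": [0, 0, 0]}

```text
t: 2.3
eef_pos: [0.5349, -0.0681, 0.2918]
ee_rot: [0.095, 0.971, -0.023, 0.216]
contact_force: [-0.2, -0.1, 0.4]
finger_gap: 0.003
```

```bash
python3 go.py 0.5485 -0.061 0.275; python3 go.py 0.586 -0.067 0.203
python3 - <<'E'
from h import *
s=sense();c=camera("wrist");cv2.imwrite("pics/w1.png",c["img"]);P=cloud(c,s);pickle.dump((s,c),open("w1.pkl","wb"))
H,S,V=cv2.split(cv2.cvtColor(c["img"],cv2.COLOR_BGR2HSV));Z=P[...,2]
r=((H<8)|(H>172))&(S>150)&(V>80)&(abs(Z-.186)<.006)&(P[...,0]<.66)&(P[...,1]>-.13);p=P[r];print(len(p))
if len(p)>20: print("red",p.mean(0),cv2.minAreaRect((p[:,:2]*1000).astype(np.float32)))
y=(H>18)&(H<35)&(S>120)&(abs(Z-.19)<.004);p=P[y];print(len(p))
if len(p)>20: print("yel",p.mean(0),cv2.minAreaRect((p[:,:2]*1000).astype(np.float32)))
E
```

```text
t 2.3 p [ 0.5349 -0.0681  0.2918] slide [-0.019  0.048  0.101] n 0.40554229738282016 ang [-0.017  0.003 -0.023] F [-0.17 -0.12  0.44] gap 0.0
up in tool units/m*5: [-0.425 -0.004 -0.905] q [-0.3   0.19  0.42  2.02 -0.06  0.51  1.52]
t 2.3 p [ 0.5349 -0.0681  0.2918] slide [-0.038  0.057  0.508] n 2.0314456763280084 ang [-0.017  0.003 -0.023] F [-0.17 -0.12  0.44] gap 0.0
up in tool units/m*5: [-0.425 -0.004 -0.905] q [-0.3   0.19  0.42  2.02 -0.06  0.51  1.52]
1991
red [ 0.59406307 -0.06913211  0.18668448] ((599.6625366210938, -70.4735107421875), (36.282798767089844, 72.57765197753906), 65.65068817138672)
3472
yel [ 0.58050288 -0.00245059  0.19005971] ((620.2910766601562, 53.25285339355469), (359.63519287109375, 55.699798583984375), 53.96234130859375)
```

The wrist camera confirms the catch at (0.594, -0.069, 0.187). Now I'll approach to 17 mm above the pad.

Call:
drive_tool:
  commands:
    - {"slide": [-0.02, 0.06, 0.15], "angular": [0, 0, -0.02]}
    - {"slide": [-0.02, 0, 0.15], "angular": [0, 0, 0]}
    - {"slide": [0, 0, 0.12], "angular": [0, 0, 0]}
    - {"slide": [0, 0, 0.08], "angular": [0, 0, 0]}
    - {"slide": [0, 0, 0], "angular": [0, 0, 0]}

```text
t: 2.85
eef_pos: [0.5862, -0.0584, 0.2025]
ee_rot: [0.085, 0.973, -0.02, 0.216]
contact_force: [0.0, -0.4, -0.7]
finger_gap: 0.003
```

```bash
python3 go.py 0.589 -0.068 0.191;  python3 - <<'E'
from h import *
c=camera("scene");cv2.imwrite("pics/s2.png",cv2.resize(c["img"][120:250,250:420],None,fx=4,fy=4,interpolation=cv2.INTER_CUBIC))
E
```

```text
t 2.85 p [ 0.5862 -0.0584  0.2025] slide [ 0.004 -0.045  0.062] n 0.2461493421755394 ang [-0.003  0.001  0.001] F [ 0.02 -0.38 -0.7 ] gap 0.0
up in tool units/m*5: [-0.423 -0.002 -0.906] q [-0.19  0.39  0.29  2.03 -0.2   0.31  1.63]
```

View pics/s2.png

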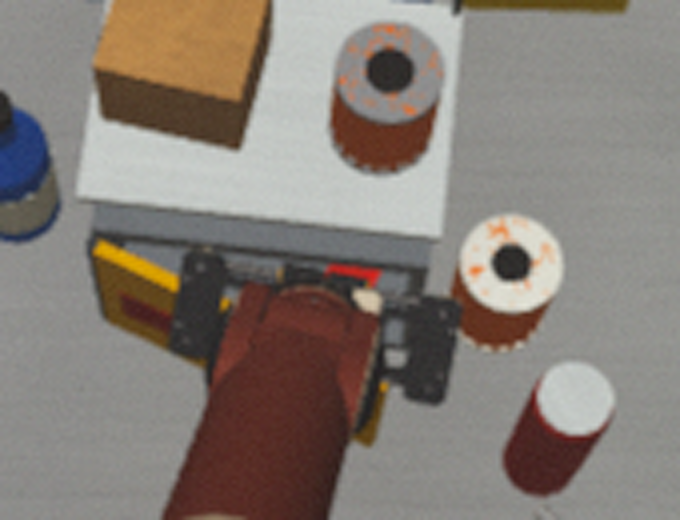

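The gripper body clears the rack edge (300,215 in the crop), and the red bar shows at (352,275) beneath the hand. I'll shift 9 mm sideways, then press straight down in small steps.

Call:
drive_tool:
  commands:
    - {"slide": [0, -0.045, 0], "angular": [0, 0, 0]}
    - {"slide": [0.01, 0, 0.02], "angular": [0, 0, 0]}
    - {"slide": [0.01, 0, 0.02], "angular": [0, 0, 0]}
    - {"slide": [0.005, 0, 0.01], "angular": [0, 0, 0]}
    - {"slide": [0, 0, 0], "angular": [0, 0, 0]}

```text
t: 3.4
eef_pos: [0.5844, -0.0664, 0.1956]
ee_rot: [0.084, 0.972, -0.019, 0.219]
contact_force: [-0.5, -0.2, -0.3]
finger_gap: 0.005
```

```bash
python3 go.py 0.589 -0.068 0.176
```

```text
t 3.4 p [ 0.5844 -0.0664  0.1956] slide [ 0.02  -0.004  0.099] n 0.3946863563905347 ang [0.001 0.009 0.002] F [-0.46 -0.19 -0.26] gap 0.0
up in tool units/m*5: [-0.429 -0.    -0.903] q [-0.14  0.4   0.26  2.05 -0.21  0.27  1.67]
```

Call:
drive_tool:
  commands:
    - {"slide": [-0.03, -0.01, 0.015], "angular": [0, 0, 0]}
    - {"slide": [0.015, 0, 0.03], "angular": [0, 0, 0]}
    - {"slide": [0.015, 0, 0.03], "angular": [0, 0, 0]}
    - {"slide": [0.01, 0, 0.02], "angular": [0, 0, 0]}
    - {"slide": [0, 0, 0], "angular": [0, 0, 0]}

```text
t: 3.9
eef_pos: [0.5934, -0.0702, 0.1785]
ee_rot: [0.084, 0.971, -0.019, 0.222]
contact_force: [-0.3, 0.3, 4.3]
finger_gap: 0.008
```

```bash
python3 go.py 0.589 -0.068 0.176
```

```text
t 3.9 p [ 0.5934 -0.0702  0.1785] slide [0.027 0.007 0.001] n 0.1067073910789157 ang [0.001 0.018 0.002] F [-0.32  0.27  4.34] gap 0.01
up in tool units/m*5: [-0.435  0.    -0.9  ] q [-0.11  0.43  0.22  2.05 -0.23  0.23  1.69]
```

The catch is pressed about 10.7 mm at 4.3 N, which matches its spring. I'll press 2 mm more and then draw.

Call:
drive_tool:
  commands:
    - {"slide": [0.006, 0, 0.012], "angular": [0, 0, 0]}
    - {"slide": [0.002, 0, 0.004], "angular": [0, 0, 0]}

```text
t: 4.1
eef_pos: [0.5946, -0.0705, 0.1759]
ee_rot: [0.084, 0.971, -0.019, 0.224]
contact_force: [-1.2, -0.5, 4.3]
finger_gap: 0.004
```

```bash
python3 go.py 0.573 -0.0645 0.176;python3 go.py 0.551 -0.054 0.176
```

```text
t 4.1 p [ 0.5946 -0.0705  0.1759] slide [ 0.1    0.011 -0.049] n 0.40045398324272685 ang [0.001 0.022 0.001] F [-1.16 -0.48  4.29] gap 0.0
up in tool units/m*5: [-0.438  0.    -0.899] q [-0.1   0.44  0.22  2.05 -0.23  0.21  1.69]
t 4.1 p [ 0.5946 -0.0705  0.1759] slide [ 0.206  0.044 -0.101] n 0.8225417138536424 ang [0.001 0.022 0.001] F [-1.16 -0.48  4.29] gap 0.0
up in tool units/m*5: [-0.438  0.    -0.899] q [-0.1   0.44  0.22  2.05 -0.23  0.21  1.69]
```

Call:
drive_tool:
  commands:
    - {"slide": [0.03, 0.004, -0.014], "angular": [0, 0, 0]}
    - {"slide": [0.03, 0.004, -0.014], "angular": [0, 0, 0]}
    - {"slide": [0.03, 0.004, -0.014], "angular": [0, 0, 0]}
    - {"slide": [0, 0, 0], "angular": [0, 0, 0]}

```text
t: 4.5
eef_pos: [0.5765, -0.064, 0.1777]
ee_rot: [0.084, 0.97, -0.019, 0.228]
contact_force: [-0.2, 0.4, 4.2]
finger_gap: 0.007
```

```bash
cat > door.py <<'E'
from h import *
c=camera("scene");P=cloud(c);H,S,V=cv2.split(cv2.cvtColor(c["img"],cv2.COLOR_BGR2HSV));Z=P[...,2]
y=(H>18)&(H<35)&(S>120)&(abs(Z-.19)<.012)&(P[...,0]<.67)&(P[...,0]>.35)&(abs(P[...,1])<.2)
q=P[y][:,:2];m=q.mean(0);vt=np.linalg.svd(q-m)[2];v=vt[0]*(-np.sign(vt[0,1]) if abs(vt[0,1])>.2 else -np.sign(vt[0,0]));t=(q-m)@v
print("door",len(q),"fit",np.arctan2(-v[0],-v[1])-np.radians(5),"ends",m+t.min()*v,m+t.max()*v)
e=m+t.max()*v+0*v-np.array([.637,.108]);L=np.linalg.norm(e)
print("from corner",np.arctan2(-e[0],-e[1])-np.radians(5)-np.arcsin(.006/L),"L",L)
r=((H<8)|(H>172))&(S>150)&(V>90)&(abs(Z-.19)<.03)&(P[...,0]<.66)&(P[...,0]>.4)&(P[...,1]>-.15)&(P[...,1]<.15);p=P[r]
if len(p)>5: print("red",len(p),p.mean(0))
E
python3 door.py; python3 go.py 0.551 -0.054 0.176
```

```text
door 127 fit 0.43488634683245153 ends [0.63228356 0.11013663] [ 0.5658199  -0.00536718]
from corner 0.428557854779657 L 0.13386084038377152
red 116 [ 0.61203961 -0.08442722  0.17473549]
t 4.55 p [ 0.5768 -0.0642  0.1777] slide [ 0.125  0.028 -0.053] n 0.5010728695139718 ang [0.002 0.031 0.001] F [-0.44  0.13  5.58] gap 0.01
up in tool units/m*5: [-0.445  0.001 -0.896] q [-0.12  0.41  0.23  2.1  -0.23  0.18  1.68]
```

Friction on the catch carries the door along; it is now at about 0.43 rad with the catch still down. I'll carry on past the lip.

Call:
drive_tool:
  commands:
    - {"slide": [0.034, 0.007, -0.01], "angular": [0, 0.01, 0]}
    - {"slide": [0.034, 0.007, -0.01], "angular": [0, 0.01, 0]}
    - {"slide": [0.034, 0.008, -0.014], "angular": [0, 0.01, 0]}
    - {"slide": [0.034, 0.008, -0.014], "angular": [0, 0.01, 0]}
    - {"slide": [0, 0, 0], "angular": [0, 0, 0]}

```text
t: 5.05
eef_pos: [0.5496, -0.0506, 0.1756]
ee_rot: [0.083, 0.973, -0.017, 0.214]
contact_force: [-0.9, 1.1, 5.3]
finger_gap: 0.004
```

```bash
python3 door.py; python3 go.py 0.54 -0.045 0.176
```

```text
door 121 fit 0.6161032865060894 ends [0.63414678 0.1118034 ] [0.54540591 0.0071642 ]
from corner 0.6060832674613009 L 0.13622530773792538
red 124 [ 0.58427938 -0.07793323  0.17320272]
t 5.1 p [ 0.5498 -0.0508  0.1756] slide [ 0.047  0.02  -0.024] n 0.18964165655094353 ang [ 0.006 -0.006  0.004] F [0.52 1.8  4.24] gap 0.0
up in tool units/m*5: [-0.419  0.003 -0.908] q [-0.17  0.38  0.25  2.15 -0.23  0.19  1.66]
```

The door is at about 0.61 rad, well past 0.49. I'll release the catch straight up.

Call:
drive_tool:
  commands:
    - {"slide": [-0.02, 0, -0.045], "angular": [0, 0, 0]}
    - {"slide": [-0.02, 0, -0.045], "angular": [0, 0, 0]}
    - {"slide": [-0.03, 0, -0.07], "angular": [0, 0, 0]}
    - {"slide": [-0.02, 0, -0.05], "angular": [0, 0, 0]}
    - {"slide": [0, 0, 0], "angular": [0, 0, 0]}

```text
t: 5.6
eef_pos: [0.5382, -0.0516, 0.2142]
ee_rot: [0.084, 0.976, -0.018, 0.2]
contact_force: [0.1, -0.4, -0.2]
finger_gap: 0.006
```

```bash
python3 door.py
python3 - <<'E'
from h import *
s=sense();c=camera("wrist");cv2.imwrite("pics/w2.png",c["img"]);P=cloud(c,s)
H,S,V=cv2.split(cv2.cvtColor(c["img"],cv2.COLOR_BGR2HSV));Z=P[...,2]
r=((H<8)|(H>172))&(S>150)&(V>80)&(abs(Z-.186)<.02)&(P[...,0]<.66)&(P[...,1]>-.13);p=P[r];print(len(p),np.percentile(p[:,2],[2,10,50,90,98]),cv2.minAreaRect((p[:,:2]*1000).astype(np.float32)))
E
python3 go.py 0.565 -0.015 0.21 10 20
```

```text
door 107 fit 0.6103156574883916 ends [0.63319347 0.1113211 ] [0.55070656 0.01290723]
from corner 0.6029159152605622 L 0.12841025174619494
red 123 [ 0.58358871 -0.07738474  0.18763367]
3027 [0.18126166 0.18544264 0.18662878 0.18727088 0.18761888] ((561.1065063476562, -58.91719055175781), (36.4141845703125, 87.29070281982422), 50.76408767700195)
t 5.7 p [ 0.5379 -0.0513  0.2131] slide [-0.088  0.202  0.054] n 0.8095104653673557 ang [-0.001  0.069  0.003] F [ 0.38 -0.4  -0.1 ] gap 0.01
up in tool units/m*5: [-0.392 -0.002 -0.92 ] q [-0.25  0.31  0.34  2.11 -0.18  0.34  1.62]
```

View pics/w2.png

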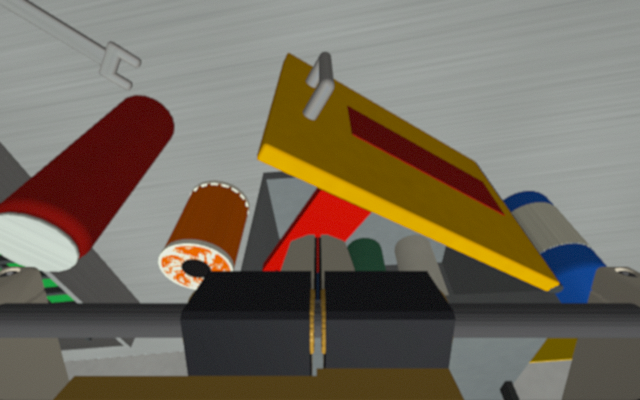

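The catch has sprung up (top at 0.1866 m, the tip is clear) and the door is at 0.61 rad. Next I'll enter behind the door on the hinge side of the catch, at about r = 0.12 m, and sweep it open from there.

```bash
python3 go.py 0.587 -0.006 0.213;python3 go.py 0.587 -0.006 0.168
```

```text
t 5.7 p [ 0.5379 -0.0513  0.2131] slide [-0.187  0.266  0.08 ] n 1.0623245361992077 ang [-0.001 -0.042  0.003] F [ 0.38 -0.4  -0.1 ] gap 0.01
up in tool units/m*5: [-0.392 -0.002 -0.92 ] q [-0.25  0.31  0.34  2.11 -0.18  0.34  1.62]
t 5.7 p [ 0.5379 -0.0513  0.2131] slide [-0.099  0.266  0.287] n 1.1468175835331123 ang [-0.001 -0.042  0.003] F [ 0.38 -0.4  -0.1 ] gap 0.01
up in tool units/m*5: [-0.392 -0.002 -0.92 ] q [-0.25  0.31  0.34  2.11 -0.18  0.34  1.62]
```

Call:
drive_tool:
  commands:
    - {"slide": [-0.1, 0.1, 0.04], "angular": [0, -0.02, 0]}
    - {"slide": [-0.08, 0.1, 0.03], "angular": [0, -0.02, 0]}
    - {"slide": [-0.03, 0.1, 0.015], "angular": [0, 0, 0]}
    - {"slide": [0, 0, 0], "angular": [0, 0, 0]}

```text
t: 6.1
eef_pos: [0.5888, -0.0009, 0.2073]
ee_rot: [0.086, 0.974, -0.021, 0.208]
contact_force: [0.3, -0.4, -0.1]
finger_gap: 0.005
```

```bash
python3 go.py 0.587 -0.006 0.168
```

```text
t 6.1 p [ 0.5888 -0.0009  0.2073] slide [ 0.084 -0.025  0.178] n 0.7108754200201752 ang [-0.008 -0.02  -0.001] F [ 0.26 -0.37 -0.07] gap 0.0
up in tool units/m*5: [-0.408 -0.006 -0.913] q [-0.39  0.4   0.4   2.01 -0.16  0.36  1.49]
```

Call:
drive_tool:
  commands:
    - {"slide": [0.02, -0.02, 0.06], "angular": [0, 0, 0]}
    - {"slide": [0.03, 0, 0.06], "angular": [0, 0, 0]}
    - {"slide": [0.03, 0, 0.06], "angular": [0, 0, 0]}
    - {"slide": [0, 0, 0.01], "angular": [0, 0, 0]}

```text
t: 6.5
eef_pos: [0.583, -0.0096, 0.1604]
ee_rot: [0.087, 0.975, -0.023, 0.202]
contact_force: [-0.7, -0.2, 0.1]
finger_gap: 0.002
```

```bash
python3 go.py 0.557 0.018 0.168; python3 go.py 0.53 0.05 0.168; python3 go.py .515 .09 .168 10 15; python3 door.py
```

```text
t 6.5 p [ 0.583  -0.0096  0.1604] slide [ 0.125  0.112 -0.097] n 0.49874379926640855 ang [-0.015 -0.035 -0.002] F [-0.72 -0.25  0.12] gap 0.0
up in tool units/m*5: [-0.398 -0.011 -0.917] q [-0.32  0.46  0.33  2.07 -0.2   0.24  1.53]
t 6.5 p [ 0.583  -0.0096  0.1604] slide [ 0.272  0.245 -0.162] n 1.0894346027066844 ang [-0.015 -0.035 -0.002] F [-0.72 -0.25  0.12] gap 0.0
up in tool units/m*5: [-0.398 -0.011 -0.917] q [-0.32  0.46  0.33  2.07 -0.2   0.24  1.53]
t 6.5 p [ 0.583  -0.0096  0.1604] slide [ 0.372  0.428 -0.208] n 1.7128021063701742 ang [-0.015  0.188 -0.003] F [-0.72 -0.25  0.12] gap 0.0
up in tool units/m*5: [-0.398 -0.011 -0.917] q [-0.32  0.46  0.33  2.07 -0.2   0.24  1.53]
door 107 fit 0.6042195111915821 ends [0.63386478 0.11116269] [ 0.48108838 -0.07338612]
from corner 0.5976617265328378 L 0.23918477654367445
red 115 [ 0.56500189 -0.06437598  0.18705677]
```

Call:
drive_tool:
  commands:
    - {"slide": [0.034, 0.03, -0.02], "angular": [0, 0.01, 0]}
    - {"slide": [0.034, 0.03, -0.02], "angular": [0, 0.01, 0]}
    - {"slide": [0.034, 0.03, -0.02], "angular": [0, 0.01, 0]}
    - {"slide": [0.034, 0.03, -0.02], "angular": [0, 0.01, 0]}
    - {"slide": [0.034, 0.03, -0.02], "angular": [0, 0.01, 0]}
    - {"slide": [0.034, 0.03, -0.02], "angular": [0, 0.01, 0]}
    - {"slide": [0.034, 0.03, -0.02], "angular": [0, 0.01, 0]}

```text
t: 7.25
eef_pos: [0.5375, 0.0418, 0.1739]
ee_rot: [0.091, 0.979, -0.021, 0.179]
contact_force: [2.4, -0.8, -0.6]
finger_gap: 0.004
```

```bash
python3 door.py; python3 go.py 0.53 0.05 0.168; python3 go.py .515 .09 .168 10 20
```

```text
door 154 fit 1.0809576724338845 ends [0.63723543 0.1139869 ] [0.41460394 0.01918406]
from corner 1.0785184906614789 L 0.23947501085863998
red 108 [0.48327531 0.00195864 0.18600708]
t 7.3 p [0.5364 0.0437 0.1737] slide [0.045 0.025 0.013] n 0.17939552772226822 ang [-0.014 -0.096 -0.006] F [-1.25  1.56 -0.8 ] gap 0.0
up in tool units/m*5: [-0.353 -0.009 -0.935] q [-0.54  0.41  0.46  2.12 -0.17  0.32  1.4 ]
t 7.3 p [0.5364 0.0437 0.1737] slide [ 0.147  0.208 -0.027] n 0.832852239614846 ang [-0.014  0.015 -0.007] F [-1.25  1.56 -0.8 ] gap 0.0
up in tool units/m*5: [-0.353 -0.009 -0.935] q [-0.54  0.41  0.46  2.12 -0.17  0.32  1.4 ]
```

The door is at 1.08 rad and following the finger. Continuing the sweep.

Call:
drive_tool:
  commands:
    - {"slide": [0.024, 0.03, 0], "angular": [0, 0, 0]}
    - {"slide": [0.024, 0.03, 0], "angular": [0, 0, 0]}
    - {"slide": [0.024, 0.03, -0.004], "angular": [0, 0, 0]}
    - {"slide": [0.022, 0.03, -0.006], "angular": [0, 0, 0]}
    - {"slide": [0.018, 0.03, -0.006], "angular": [0, 0, 0]}
    - {"slide": [0.012, 0.03, -0.005], "angular": [0, 0, 0]}

```text
t: 7.9
eef_pos: [0.5185, 0.0866, 0.1701]
ee_rot: [0.089, 0.979, -0.02, 0.181]
contact_force: [1.4, -1.4, 0.4]
finger_gap: 0.006
```

```bash
python3 door.py; python3 go.py .512 .1 .168 10 20
```

```text
door 130 fit 1.4434308592153335 ends [0.63880267 0.11421422] [0.39858667 0.10457663]
from corner 1.4440054566623248 L 0.23843790202532134
red 87 [0.45414265 0.0551065  0.18507215]
t 7.95 p [0.5182 0.0883 0.1698] slide [ 0.041  0.052 -0.006] n 0.20787902542216022 ang [-0.011  0.02  -0.005] F [-0.86  1.49 -0.05] gap 0.01
up in tool units/m*5: [-0.357 -0.007 -0.934] q [-0.7   0.41  0.53  2.15 -0.16  0.3   1.29]
```

Call:
drive_tool:
  commands:
    - {"slide": [0.01, 0.03, -0.003], "angular": [0, 0, 0]}
    - {"slide": [0.008, 0.03, -0.002], "angular": [0, 0, 0]}
    - {"slide": [0, 0, 0], "angular": [0, 0, 0]}

```text
t: 8.25
eef_pos: [0.5156, 0.1023, 0.1687]
ee_rot: [0.088, 0.98, -0.02, 0.179]
contact_force: [-0.4, -0.4, -0.1]
finger_gap: 0.003
```

```bash
python3 door.py; python3 go.py .512 .07 .168 10 20;  python3 go.py .512 .07 .3 10 20
```

```text
door 136 fit 1.5730246629481472 ends [0.64045086 0.11348603] [0.54097792 0.12241218]
from corner 1.5706772802259523 L 0.09709763481876658
red 110 [0.4456521  0.06949213 0.18546943]
t 8.3 p [0.5155 0.1019 0.1686] slide [-0.009 -0.16   0.008] n 0.6404935176769517 ang [-0.012  0.018 -0.004] F [-0.86 -0.77 -0.29] gap 0.0
up in tool units/m*5: [-0.355 -0.008 -0.935] q [-0.74  0.42  0.54  2.14 -0.16  0.31  1.26]
t 8.3 p [0.5155 0.1019 0.1686] slide [-0.243 -0.165 -0.609] n 2.435054369280417 ang [-0.012  0.018 -0.004] F [-0.86 -0.77 -0.29] gap 0.0
up in tool units/m*5: [-0.355 -0.008 -0.935] q [-0.74  0.42  0.54  2.14 -0.16  0.31  1.26]
```

The door is at 1.57 rad. I'll back off and retract.

Call:
drive_tool:
  commands:
    - {"slide": [0, -0.06, 0], "angular": [0, 0, 0]}
    - {"slide": [0, -0.04, 0], "angular": [0, 0, 0]}
    - {"slide": [-0.02, 0, -0.12], "angular": [0, 0, 0]}
    - {"slide": [-0.04, 0, -0.2], "angular": [0, 0, 0]}
    - {"slide": [-0.04, 0, -0.2], "angular": [0, 0, 0]}
    - {"slide": [-0.04, 0, -0.2], "angular": [0, 0, 0]}
    - {"slide": [0, 0, 0], "angular": [0, 0, 0]}
    - {"slide": [0, 0, 0], "angular": [0, 0, 0]}

```text
t: 9.1
eef_pos: [0.4843, 0.0859, 0.3157]
ee_rot: [0.089, 0.98, -0.02, 0.174]
contact_force: [-0.3, 0.7, -1.4]
finger_gap: 0.006
```

```bash
python3 door.py; python3 go.py .512 .07 .3 10 20
python3 - <<'E'
from h import *
c=camera("scene");c0=pickle.load(open("scene0.pkl","rb"))
im=np.hstack([x["img"][90:300,220:440] for x in(c0,c)]);cv2.imwrite("pics/end.png",cv2.resize(im,None,fx=1.8,fy=1.8))
E
```

```text
door 112 fit 1.5732978481661788 ends [0.63949113 0.1135759 ] [0.55833856 0.12088043]
from corner 1.5704896164574669 L 0.07970902022670798
red 148 [0.44835266 0.06339779 0.18604425]
t 9.15 p [0.4847 0.0856 0.3158] slide [-0.112 -0.051  0.126] n 0.5036848387186749 ang [-0.015  0.005 -0.007] F [ 0.96 -0.52  0.61] gap 0.0
up in tool units/m*5: [-0.346 -0.009 -0.938] q [-0.99  0.15  0.77  1.98  0.07  0.73  1.1 ]
```

View pics/end.png

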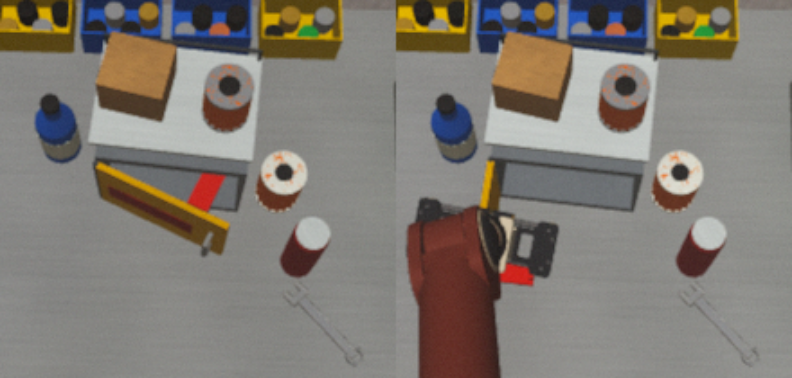

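In the before/after picture, the door at (490,185) stands square to the cupboard. The catch is up, and every bystander sits where it started. The hand is clear above the door, so I'm handing in.

```bash
python3 -c "
from rig import job_done;print(job_done())"
```

```text
the job is handed in; nothing more can be done
None
```

The door stands open at about 1.57 rad, square to the cupboard. The job was handed in at about 9.2 s of the 42 s allowed, and `job_done` gave no verdict.

- **Catch and lip:** With the claw shut and leaning back about 25°, I pressed the catch about 11–13 mm, at 4–5 N. I drew the door from 0.345 to about 0.61 rad with it held down. The tongue was then clear of the 0.49 rad lip point.
- **Release:** I lifted straight off, and the wrist camera showed the catch back up, with its top at 0.187 m.
- **Opening:** I swung the door open by its inner face, on the hinge side of the catch, then backed off and retracted above the door.

**Last checks:**
- The scene camera put the door at 1.57 rad after I retracted, so it stayed where I left it.
- The catch's red top read 0.186 m, so it is up.
- The bystanders looked unmoved in the before/after picture. I compared them by eye and did not re-measure their positions.
- Contact forces in my readings between moves stayed under about 6 N, so I did not see the peaks within a move.
- The hand covered part of the door in the last views, so the final angle comes from the 80–100 mm of top edge nearest the hinge. None of the checks failed or disagreed.

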